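# Check-weigh a filled jar: zero, load, take off the glass, book

### The job

Check-weigh the filled glass jar that stands on the worktop outside the trays. With the pan still empty, zero the scale with the white key; then carry the filled jar over upright, stand it on the pan, well clear of its edges, and let go; then press the blue key, which takes off the weight of the glass, and after it the green key, which books the net weight. Press the keys lightly, one at a time, right down, letting each spring back; set the jar down gently, for the load cell is delicate; do not press the yellow key and leave the empty jar, the shaker and the loose lid where they stand.

Things in the scene. Friction and masses are not known exactly. Their poses are not given: they have to be found in the camera images.
- white_key (a joint): White key of the terminal, leftmost of the row of four as seen from the front: a sprung square cap 20 x 20 mm. Joint value in m: 0 up, 0.007 fully down; about 1.2 N to start it, 5.4 N to bottom it; it springs back.
- white_key_top (a point): middle of the top face of the white key. Axes: z out of the panel (against the key's travel, 36 deg from vertical, leaning to the front), x up the slope of the panel, y to the left along the row.
- blue_key (a joint): Blue key of the terminal, second from the left: a sprung square cap 20 x 20 mm. Joint value in m: 0 up, 0.007 fully down; about 1.2 N to start it, 5.4 N to bottom it; it springs back.
- blue_key_top (a point): middle of the top face of the blue key. Axes: z out of the panel (against the key's travel, 36 deg from vertical, leaning to the front), x up the slope of the panel, y to the left along the row.
- yellow_key (a joint): Yellow key of the terminal, third from the left: a sprung square cap 20 x 20 mm. Joint value in m: 0 up, 0.007 fully down; about 1.2 N to start it, 5.4 N to bottom it; it springs back.
- yellow_key_top (a point): middle of the top face of the yellow key. Axes: z out of the panel (against the key's travel, 36 deg from vertical, leaning to the front), x up the slope of the panel, y to the left along the row.
- green_key (a joint): Green key of the terminal, rightmost: a sprung square cap 20 x 20 mm. Joint value in m: 0 up, 0.007 fully down; about 1.2 N to start it, 5.4 N to bottom it; it springs back.
- green_key_top (a point): middle of the top face of the green key. Axes: z out of the panel (against the key's travel, 36 deg from vertical, leaning to the front), x up the slope of the panel, y to the left along the row.
- terminal: weighing terminal, fixed: steel housing tilted 36 deg to the front in a U-bracket; foot 224 x 130 mm, 157 mm high (aerial at back right 185 mm). Origin under the middle of the foot, x to its back, y to its left. Four keys 38 mm apart, 9.5 mm proud; 23 mm up the slope from their middles a black display hood 190 mm wide stands 53 mm out of the panel and overhangs them, so press square to the panel.
- pan: square stainless pan of the weighing platform, 190 x 190 mm, top face level, 64 mm above the table. Origin in the middle of the top face, z up. It is sprung on the load cell: sinks 1 mm per 4 N, at most 4 mm, and does not turn.
- platform: fixed base under the pan, 172 x 172 mm, dark; origin under its middle, same yaw as the pan.
- filled_jar: clear glass jar with a white filling in its lower part, open, 54 mm across and 93 mm high, about 0.16 kg, standing upright; origin in the middle of its underside, z up. Grip it round the body.
- empty_jar: same clear glass jar, but empty; leave it. Origin in the middle of its underside.
- sugar_shaker: cream-coloured shaker with a dark grey cap, 58 mm across, 101 mm high; leave it. Origin in the middle of its underside.
- loose_lid: gold jar lid lying on the table, 54 mm across, 12 mm high; leave it. Origin in the middle of its underside.

How it is judged:
On the way, in this order (a step that is already met when the one before it is completed fails the run):
1. the white key is pressed right down while the pan is empty (value of joint white_key above 0.0045 m and not (x of filled_jar in the frame of pan between -0.08 and 0.08 m and y of filled_jar in the frame of pan between -0.08 and 0.08 m and z of filled_jar in the frame of pan between -0.006 and 0.006 m)), for 0.05 s.
2. all keys are up again and the filled jar stands upright on the pan, let go and at rest (value of joint each of white_key, blue_key, yellow_key, green_key below 0.001 m and x of filled_jar in the frame of pan between -0.065 and 0.065 m and y of filled_jar in the frame of pan between -0.065 and 0.065 m and z of filled_jar in the frame of pan between -0.006 and 0.006 m and angle between filled_jar's own z axis and vertical below 0.08 rad and linear speed of filled_jar below 0.02 m/s and contact force between the fingers and filled_jar below 0.1 N), for 0.2 s.
3. the blue key is pressed right down with the jar on the pan (value of joint blue_key above 0.0045 m and x of filled_jar in the frame of pan between -0.065 and 0.065 m and y of filled_jar in the frame of pan between -0.065 and 0.065 m and z of filled_jar in the frame of pan between -0.006 and 0.006 m), for 0.05 s.
4. the blue key has sprung back and the green key is pressed right down with the jar on the pan (value of joint green_key above 0.0045 m and value of joint blue_key below 0.001 m and x of filled_jar in the frame of pan between -0.065 and 0.065 m and y of filled_jar in the frame of pan between -0.065 and 0.065 m and z of filled_jar in the frame of pan between -0.006 and 0.006 m), for 0.05 s.
At the end, for the whole second after the job is handed in: the filled jar stands upright (within 5 deg), at rest and let go, wholly on the pan (its middle within 65 mm of the pan's middle along each edge), and all four keys are up (within 1 mm) (all of step 2); the robot touches nothing.
It fails at once if the yellow key is pressed, or two keys are down at once (value of joint yellow_key above 0.003 m or value of joint each of white_key, blue_key above 0.003 m or value of joint each of white_key, yellow_key above 0.003 m or value of joint each of white_key, green_key above 0.003 m or value of joint each of blue_key, yellow_key above 0.003 m or value of joint each of blue_key, green_key above 0.003 m or value of joint each of yellow_key, green_key above 0.003 m).
It fails at once if the white key is pressed with the jar on the pan, or the blue or green key without it ((value of joint white_key above 0.003 m and x of filled_jar in the frame of pan between -0.08 and 0.08 m and y of filled_jar in the frame of pan between -0.08 and 0.08 m and z of filled_jar in the frame of pan between -0.006 and 0.006 m) or (value of joint any of blue_key, green_key above 0.003 m and not (x of filled_jar in the frame of pan between -0.08 and 0.08 m and y of filled_jar in the frame of pan between -0.08 and 0.08 m and z of filled_jar in the frame of pan between -0.006 and 0.006 m))).
It fails at once if the pan is loaded with more than 25 N, or the terminal with its keys with more than 35 N (contact force between anything else and pan above 25 N or contact force between anything else and terminal above 35 N).
It fails at once if the filled jar is tipped by more than 35 deg (angle between filled_jar's own z axis and vertical above 0.6 rad).
It fails at once if the empty jar, the shaker or the loose lid is shifted by more than 3 cm or knocked over (distance of any of empty_jar, sugar_shaker, loose_lid from where it was at the start of the episode above 0.03 m or angle between any of empty_jar, sugar_shaker, loose_lid's own z axis and vertical above 0.35 rad).
It also fails if it takes over 67 s, if anything falls off the work surface, if the arm or the gripper's body presses on something with over 40 N, if the wrist force passes 120 N, or if a joint passes its speed limit or range.

### The arm

A 6-joint arm with a two-finger parallel gripper is mounted at the origin on a cart in front of the work surface, level with it; the furniture and walls round the work are solid. World frame = base frame: x ahead of the robot, y to its left, z up, the work surface at z = 0. Lengths are in m, angles in rad, forces in N, time in s.
With the tool pointing down it reaches from about 0.25 to 0.725 m from the base axis. Payload 4 kg.
Tool frame: the origin (TCP) lies on the centre line of the jaws, within the pads' length; the fingertips stand 22 mm ahead of it and the grasp point (between the pads) lies 3 mm ahead of it (bot.tip_reach is the distance from the TCP to the fingertips, in m); z points along the fingers, y is the line along which they close (so a half turn about z gives the same grasp; the last joint's range is limited). The gripper opens to 85 mm and grips with 20 to 120 N. Pads are 22 mm wide; open, the fingers measure 114 mm over their backs; the gripper's body (76 mm by 85 mm) begins 54 mm behind the grasp point. The pads swing forward as they close: fully open they stand 13 mm farther back than shut.
Start: joints at [1.312, 0.241, 0.005, 1.335, 0, 1.571], TCP at [0.128, 0.483, 0.253] pointing down, gripper open.
Joint ranges: [-2.72, 2.72], [-1.05, 1.87], [-1.09, 1.28], [-1.99, 2.15], [-1.42, 1.44], [-3.14, 3.14]. Speed limits (rad/s): [2.79, 2.79, 3.14, 3.14, 3.14, 3.14].

### API

Orientations are given as a unit quaternion [x, y, z, w].
In Python, from workcell import bot gives the robot as it stands. The module is installed in compiled form; this text tells all that it offers.
- The arm moves only by the tool apply_moves, never from a script. Its argument "commands" is a list of rows, each a list of 4 numbers: the shift along the tool's x, y, z scaled (see below), then the turn about the tool's z scaled (see below). In form: [[tx, ty, tz, roll], ...]. A call has exactly 5 rows; each row shifts and turns the commanded pose from where the row before left it, along the tool's axes as they then stand; what a row does not reach is not made up. The controller multiplies each number of a shift by 20 mm and each number of a turn by 60 degrees. A row lasts 1/12 s, in which the tool goes at most 41.7 mm and 7.16 degrees, less where a joint would pass 70% of its speed; a pose out of reach is approached as far as the arm can. A call with a number of a shift or a turn outside -1 to 1 is refused whole. A call with a gripper value outside its range is refused whole. "claw" is the closure, from 0 (fully open) to 1 (shut), set as the call begins (left out, the last holds). The fingers move at their own pace and stop on an object; the grip force is fixed at half the most. Time passes only in rows, so rows that do not move let the fingers close, or fill a call up. It gives the time, the measured TCP pose, the force, the opening and the grip force at its end, in the units of the state.
- bot.get_obs(): the state, without advancing time (a new reading comes with each control period).
- bot.camera(name): name is "side" or "top"; returns a dict with "image" (420x560x3 uint8, blue, green, red), "camera_matrix" (3x3 intrinsics, pixels), "R" (3x3) and "t" (3): a world point X has camera coordinates R X + t. Camera axes: x right, y down, z forward; pixel columns grow to the right and rows downward; lengths in m; the calibration is good to about 2 mm. A picture is of the moment at which its call begins. There is no depth.
- bot.job_done(): hands the job in; it is judged then, once.
The state is a dict: "clock": time; "joint_pos": joint angles; "joint_vel": joint speeds; "tau": joint torques, N m; "eef_pos": TCP position; "tool_rot": TCP orientation; "ft_force": force on the tool from outside, world axes, zero at the start; "ft_torque": the same for the moment, N m; "grip_width": finger opening in m; "grasp_force": force on a finger pad.
Only numpy, scipy, OpenCV 4.12 (cv2) and the standard library are available. Lean on these libraries where they do the work, as an engineer would, in place of code of your own. Each camera call takes 0.05 s, during which the arm holds its last target. There are 200 camera calls.

## Working session

There is one attempt and no reset: what is moved stays moved. The work goes in short steps, Python scripts to look and compute and a tool call to move; the robot and the scene stay as the last step left them, time stands still between calls to the robot, and variables do not carry over. Pictures are saved under pics/ and viewed, at most 10 in all, crops included, and the job is handed in when it is done.

Besides the shell and the picture viewer there is one more tool, called after ">>>" as name([rows], argument=value, ...), one row to a line, values as JSON. apply_moves: Moves the arm, as the interface text tells. Shifts and turns lie within -1 to 1; 1 stands for 20 mm of shift or 60 degrees of turn. Its arguments: {"type":"object","properties":{"commands":{"type":"array","items":{"type":"array","items":{"type":"number","minimum":-1,"maximum":1}}},"claw":{"type":"number"}},"required":["commands"]}

```bash
mkdir -p pics
python3 - <<'E'
from workcell import bot
import cv2,numpy as np
o=bot.get_obs();print({k:np.round(v,3) for k,v in o.items()})
for n in("side","top"):
    c=bot.camera(n);cv2.imwrite(f"pics/{n}0.png",c["image"]);np.savez(f"{n}.npz",K=c["camera_matrix"],R=c["R"],t=c["t"])
    print(n,c["camera_matrix"],np.round(-np.array(c["R"]).T@c["t"],3),np.round(c["R"],3))
E
```

```text
{'clock': np.float64(0.0), 'joint_pos': array([ 1.312,  0.241,  0.004,  1.335, -0.   ,  1.571]), 'joint_vel': array([-0.   , -0.001,  0.   ,  0.001, -0.   , -0.001]), 'tau': array([ 0.0000e+00, -3.7232e+01,  2.5241e+01,  1.7000e-02, -0.0000e+00,
       -0.0000e+00]), 'eef_pos': array([0.128, 0.483, 0.252]), 'tool_rot': array([ 0.129,  0.992, -0.001, -0.   ]), 'ft_force': array([ 0.275,  0.244, -0.182]), 'ft_torque': array([-0.002,  0.012, -0.008]), 'grasp_force': np.float64(0.0), 'grip_width': np.float64(0.085)}
side [[510.98149839   0.         277.5192017 ]
 [  0.         510.98149839 207.85308685]
 [  0.           0.           1.        ]] [ 0.432 -1.044  1.015] [[ 1.    -0.02   0.018]
 [-0.    -0.676 -0.737]
 [ 0.027  0.736 -0.676]]
top [[400.02736558   0.         280.1664095 ]
 [  0.         400.02736558 214.52742681]
 [  0.           0.           1.        ]] [ 0.299 -0.039  1.193] [[ 0.004 -1.    -0.008]
 [-0.983 -0.003 -0.183]
 [ 0.182  0.009 -0.983]]
```

View pics/side0.png

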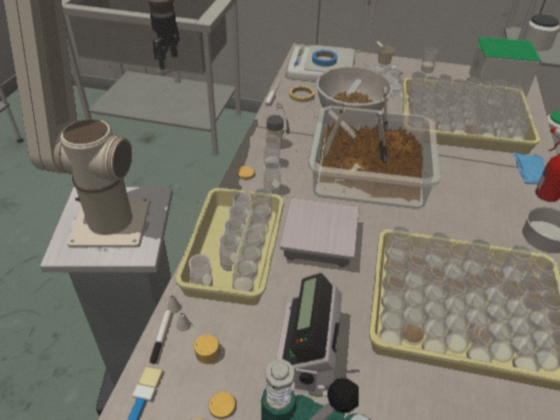

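View pics/top0.png

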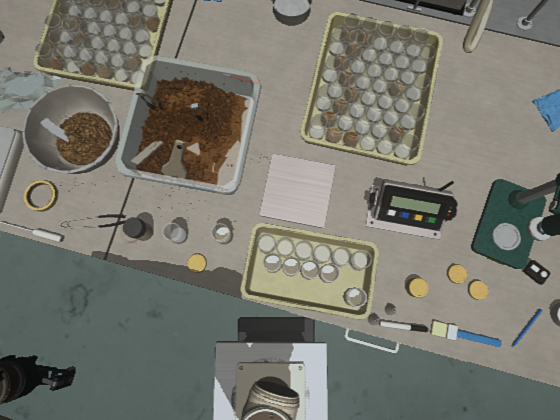

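The side view shows the jars near (272,170), the pan at (320,228) and the terminal at (315,325). The top view shows the shaker at (133,228), jars at (175,232) and (222,232), the lid at (197,263), the pan at (298,190) and the keys at about (390-432,215). I'll zoom in on these.

Run:
```python
import cv2,numpy as np
s=cv2.imread("pics/side0.png");t=cv2.imread("pics/top0.png")
def z(im,x0,y0,x1,y1,f):return cv2.resize(im[y0:y1,x0:x1],None,fx=f,fy=f,interpolation=cv2.INTER_CUBIC)
# top: terminal 365..465 x 170..245 ; jars 120..240x205..280 (6x)
a=z(t,360,172,460,247,4);b=z(t,120,210,240,285,4)
A=np.zeros((300,800,3),np.uint8);A[:,:400]=a;A[:,400:]=b[:, :400]
C=np.zeros((300,800,3),np.uint8);C[:,:400]=z(s,265,270,365,345,4);C[:,400:]=z(s,235,105,335,180,4)
C[:,400:]=z(s,230,120,330,195,4)
cv2.imwrite("pics/z.png",np.vstack([A,C]))
```

```text
(no output)
```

View pics/z.png

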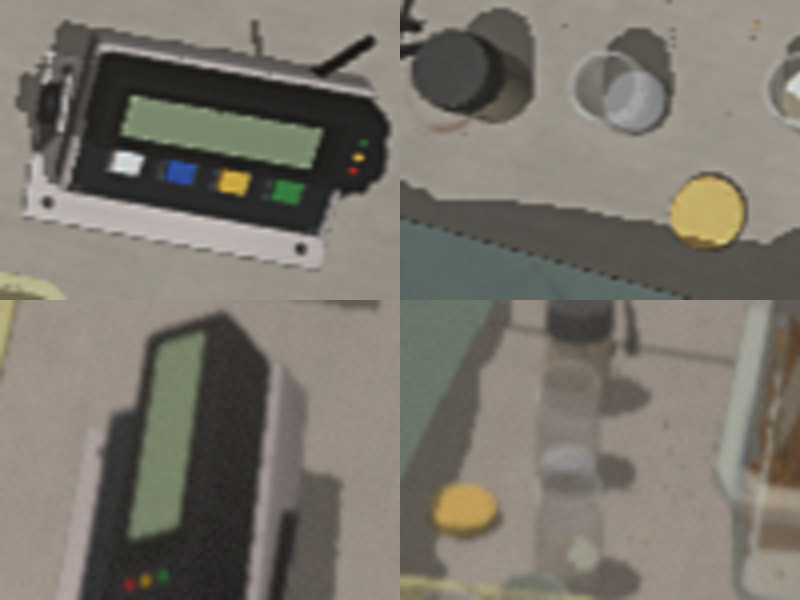

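```bash
cat > h.py <<'E'
import numpy as np,cv2
from scipy.spatial.transform import Rotation as Rn
C={n:np.load(f"{n}.npz") for n in("side","top")}
def ray(n,p):
    c=C[n];d=c["R"].T@np.linalg.solve(c["K"],[p[0],p[1],1.]);return -c["R"].T@c["t"],d/np.linalg.norm(d)
def onz(n,p,z):
    o,d=ray(n,p);return o+d*(z-o[2])/d[2]
def proj(n,X):
    c=C[n];q=c["K"]@(c["R"]@np.asarray(X,float)+c["t"]);return q[:2]/q[2]
def tri(ps,pt):
    o1,d1=ray("side",ps);o2,d2=ray("top",pt)
    s=np.linalg.lstsq(np.c_[d1,-d2],o2-o1,rcond=None)[0]
    a,b=o1+s[0]*d1,o2+s[1]*d2;return (a+b)/2,np.linalg.norm(a-b)
E
python3 - <<'E'
from h import *
np.set_printoptions(precision=4,suppress=True)
t4=lambda x,y:(360+x/4-.4,172+y/4-.4); s4=lambda x,y:(265+x/4-.4,270+(y-300)/4-.4)
# display corners: top order far-left, far-right, near-right, near-left
T=[t4(130,95),t4(324,128),t4(315,168),t4(121,136)]
S=[s4(158,347),None,None,None]
# side: left=near edge(x small), up = +y end
S=[s4(206,331),s4(180,526),s4(128,541),s4(156,346)]
P=[]
for a,b in zip(S,T):
    p,e=tri(a,b);P.append(p);print("disp",p,e)
P=np.array(P);u=(P[1]-P[0]+P[2]-P[3])/2;w=(P[0]-P[3]+P[1]-P[2])/2
n=np.cross(u,w);n/=np.linalg.norm(n);print("size",np.linalg.norm(u),np.linalg.norm(w),"n",n,"tilt",np.degrees(np.arccos(abs(n[2]))),"yaw",np.degrees(np.arctan2(-u[0],-u[1])))
for a,b in((s4(129,585),t4(352,171)),(s4(163,575),t4(364,144))):print("led",*tri(a,b))
for nme,p in(("FL",t4(25,213)),("FR",t4(322,268))):print(nme,onz("top",p,0.0),onz("top",p,.01))
for nme,p in zip("wbyg",[(127,163),(181,173),(233,183),(288,191)]):print(nme,onz("top",t4(*p),.09))
print("jars",onz("top",(222,230),.093),onz("top",(272,158) ,0))
for p in((175,227),(222,232),(133,228)):print(onz("top",p,.093),onz("top",p,.0))
t=cv2.imread("pics/top0.png");s=cv2.imread("pics/side0.png")
f=8;a=cv2.resize(t[210:260,160:250],None,fx=f,fy=f,interpolation=cv2.INTER_CUBIC)[:,:400+0]
a=cv2.resize(t[205:265,195:255][:, :50],(400,480),interpolation=cv2.INTER_CUBIC)
b=cv2.resize(s[140:200,250:300],(400,480),interpolation=cv2.INTER_CUBIC)
cv2.imwrite("pics/j.png",np.hstack([a,b]))
E
```

```text
disp [ 0.5459 -0.3278  0.1516] 0.0011391270070991095
disp [ 0.5232 -0.4545  0.1534] 0.0009049805044150221
disp [ 0.4985 -0.4527  0.1382] 0.00022082803085643672
disp [ 0.5204 -0.3249  0.1357] 0.0005686168968240302
size 0.1291431994395488 0.02958928373506814 n [-0.5168  0.105   0.8497] tilt 31.825616032550215 yaw 9.933274039592009
led [ 0.4973 -0.4776  0.1371] 0.0008921031754399183
led [ 0.5131 -0.4811  0.151 ] 0.001172481950789188
FL [ 0.4897 -0.2867  0.    ] [ 0.4881 -0.2847  0.01  ]
FR [ 0.4487 -0.507   0.    ] [ 0.4475 -0.5031  0.01  ]
w [ 0.511  -0.3406  0.09  ]
b [ 0.504  -0.3779  0.09  ]
y [ 0.497  -0.4138  0.09  ]
g [ 0.4914 -0.4517  0.09  ]
jars [0.4592 0.1324 0.093 ] [ 0.6997 -0.0021  0.    ]
[0.4672 0.2638 0.093 ] [0.4814 0.2894 0.    ]
[0.4535 0.1322 0.093 ] [0.4666 0.1467 0.    ]
[0.464 0.381 0.093] [0.4779 0.4165 0.    ]
```

View pics/j.png

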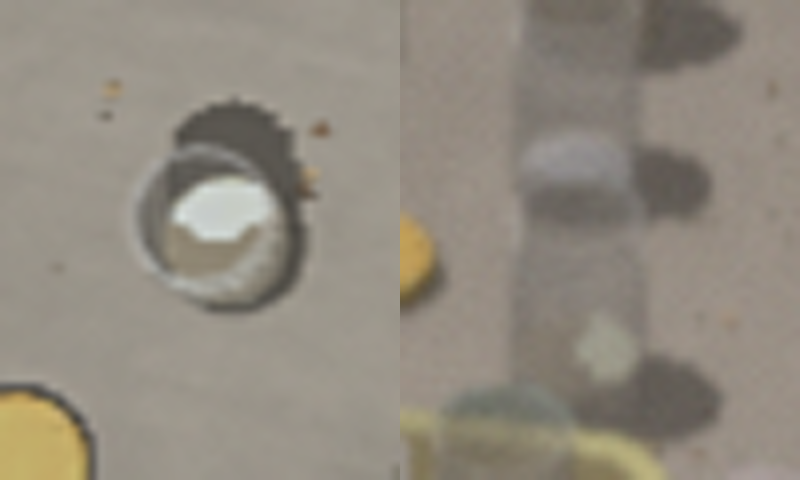

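The filled jar is the one with white inside at top-view pixel (221,232), around (0.457, 0.139). The terminal's tri'd points fit its sizes: foot front edge 223 mm, yaw about -10 deg. Next I'll bring the arm round in front, and see how the tool tilts when commanded past its reach.

>>> apply_moves([
  [-0.93, -0.76, -0.08, -0.0025],
  [-0.93, -0.76, -0.08, -0.0025],
  [-0.93, -0.76, -0.08, -0.0025],
  [-0.93, -0.76, -0.08, -0.0025],
  [-0.93, -0.76, -0.08, -0.0025],
], claw=1)

```text
clock: 0.52
eef_pos: [0.1992, 0.3852, 0.2609]
tool_rot: [0.122, 0.993, -0.001, -0.0]
ft_force: [1.0, -0.3, 0.7]
grip_width: 0.0255
grasp_force: 0.0
```

>>> apply_moves([
  [-0.93, -0.76, -0.08, -0.0025],
  [-0.93, -0.76, -0.08, -0.0025],
  [-0.93, -0.76, -0.08, -0.0025],
  [-0.93, -0.76, -0.08, -0.0025],
  [-0.93, -0.76, -0.08, -0.0025],
])

```text
clock: 0.93
eef_pos: [0.2714, 0.2892, 0.269]
tool_rot: [0.116, 0.993, -0.0, -0.0]
ft_force: [0.5, -1.0, 0.5]
grip_width: -0.0001
grasp_force: 0.0
```

>>> apply_moves([
  [-0.93, -0.76, -0.08, -0.0025],
  [-0.93, -0.76, -0.08, -0.0025],
  [-0.93, -0.76, -0.08, -0.0025],
  [-0.93, -0.76, -0.08, -0.0025],
  [-0.93, -0.76, -0.08, -0.0025],
])

```text
clock: 1.35
eef_pos: [0.3449, 0.1943, 0.2771]
tool_rot: [0.109, 0.994, -0.0, -0.0]
ft_force: [-0.4, -0.1, -1.5]
grip_width: -0.0
grasp_force: 0.0
```

>>> apply_moves([
  [-0.93, -0.76, -0.08, -0.0025],
  [-0.93, -0.76, -0.08, -0.0025],
  [-0.93, -0.76, -0.08, -0.0025],
  [-0.93, -0.76, -0.08, -0.0025],
  [-0.93, -0.76, -0.08, -0.0025],
])

```text
clock: 1.77
eef_pos: [0.4196, 0.1003, 0.285]
tool_rot: [0.103, 0.995, -0.0, -0.0]
ft_force: [0.4, 0.7, -0.3]
grip_width: 0.0
grasp_force: 0.0
```

>>> apply_moves([
  [-0.93, -0.76, -0.08, -0.0025],
  [-0.93, -0.76, -0.08, -0.0025],
  [-0.93, -0.76, -0.08, -0.0025],
  [-0.93, -0.76, -0.08, -0.0025],
  [-0.93, -0.76, -0.08, -0.0025],
])

```text
clock: 2.18
eef_pos: [0.4956, 0.0073, 0.2929]
tool_rot: [0.097, 0.995, -0.0, -0.001]
ft_force: [0.7, 0.6, -0.3]
grip_width: 0.0003
grasp_force: 0.0
```

>>> apply_moves([
  [-0.93, -0.76, -0.08, -0.0025],
  [-0.93, -0.76, -0.08, -0.0025],
  [-0.93, -0.76, -0.08, -0.0025],
  [-0.93, -0.76, -0.08, -0.0025],
  [-0.93, -0.76, -0.08, -0.0025],
])

```text
clock: 2.6
eef_pos: [0.5728, -0.0846, 0.3007]
tool_rot: [0.09, 0.996, 0.0, -0.001]
ft_force: [-0.3, 0.3, 0.1]
grip_width: 0.0001
grasp_force: 0.0
```

```bash
cat > st.py <<'E'
from h import *
from workcell import bot
np.set_printoptions(precision=4,suppress=True)
o=bot.get_obs();R=Rn.from_quat(o["tool_rot"]).as_matrix()
print("t",o["clock"],"p",o["eef_pos"],"q",o["joint_pos"],"\nx",R[:,0],"y",R[:,1],"z",R[:,2],"tip",o["eef_pos"]+bot.tip_reach*R[:,2],"F",o["ft_force"],"w",o["grip_width"],"tilt",np.degrees(np.arccos(-R[2,2])))
E
python3 st.py
```

```text
t 2.6 p [ 0.5728 -0.0846  0.3007] q [-0.1467  0.3915  0.3377  1.5183  0.      0.0336] 
x [-0.9838  0.1793  0.0013] y [ 0.1793  0.9838 -0.    ] z [-0.0013  0.0002 -1.    ] tip [ 0.5727 -0.0846  0.2787] F [-0.3272  0.3094  0.1108] w 0.0001464228757350546 tilt 0.07678670462780415
```

>>> apply_moves([
  [-1, 0, 0, 0],
  [-1, 0, 0, 0],
  [-1, 0, 0, 0],
  [-1, 0, 0, 0],
  [-1, 0, 0, 0],
])

```text
clock: 3.02
eef_pos: [0.6713, -0.1019, 0.3004]
tool_rot: [0.09, 0.996, 0.0, -0.001]
ft_force: [0.2, -0.2, 1.5]
grip_width: 0.0001
grasp_force: 0.0
```

>>> apply_moves([
  [-1, 0, 0, 0],
  [-1, 0, 0, 0],
  [-1, 0, 0, 0],
  [-1, 0, 0, 0],
  [-1, 0, 0, 0],
])

```text
clock: 3.43
eef_pos: [0.7531, -0.117, 0.2822]
tool_rot: [0.09, 0.996, 0.0, -0.005]
ft_force: [-0.4, -0.1, -2.4]
grip_width: -0.0002
grasp_force: 0.0
```

```bash
python3 st.py
```

```text
t 3.4333 p [ 0.7531 -0.117   0.2822] q [-0.1542  0.9394  1.2662  1.9084  0.      0.0261] 
x [-0.9837  0.1793  0.0108] y [ 0.1793  0.9838 -0.0003] z [-0.0107  0.0017 -0.9999] tip [ 0.7529 -0.117   0.2602] F [-0.4394 -0.1286 -2.4252] w -0.0002119551767652461 tilt 0.6186984209634284
```

>>> apply_moves([
  [0, 0, -1, 0],
  [0, 0, -1, 0],
  [0, 0, -1, 0],
  [0, 0, -1, 0],
  [0, 0, -1, 0],
])

```text
clock: 3.85
eef_pos: [0.719, -0.1117, 0.3783]
tool_rot: [0.09, 0.996, -0.002, 0.029]
ft_force: [-0.8, 0.3, 0.4]
grip_width: 0.0002
grasp_force: 0.0
```

>>> apply_moves([
  [0, 0, -1, 0],
  [0, 0, -1, 0],
  [0, 0, -1, 0],
  [0, 0, -1, 0],
  [0, 0, -1, 0],
])

```text
clock: 4.27
eef_pos: [0.6789, -0.1055, 0.4453]
tool_rot: [0.09, 0.995, -0.003, 0.046]
ft_force: [0.4, 0.3, 1.0]
grip_width: 0.0001
grasp_force: 0.0
```

```bash
python3 st.py
```

```text
t 4.2667 p [ 0.6789 -0.1055  0.4453] q [-0.1541  0.7171  1.2754  2.0374  0.      0.0261] 
x [-0.9797  0.1786 -0.0916] y [0.1791 0.9838 0.0024] z [ 0.0905 -0.014  -0.9958] tip [ 0.6809 -0.1058  0.4234] F [0.3547 0.278  0.9559] w 9.395688285454492e-05 tilt 5.255327130373187
```

>>> apply_moves([
  [-1, 0, -1, 0],
  [-1, 0, -1, 0],
  [-1, 0, -1, 0],
  [-1, 0, -1, 0],
  [-1, 0, -1, 0],
])

```text
clock: 4.68
eef_pos: [0.6865, -0.1092, 0.4799]
tool_rot: [0.09, 0.992, -0.006, 0.093]
ft_force: [-0.2, -0.3, 0.0]
grip_width: 0.0001
grasp_force: 0.0
```

>>> apply_moves([
  [-1, 0, -1, 0],
  [-1, 0, -1, 0],
  [-1, 0, -1, 0],
  [-1, 0, -1, 0],
  [-1, 0, -1, 0],
])

```text
clock: 5.1
eef_pos: [0.6868, -0.1114, 0.5229]
tool_rot: [0.089, 0.986, -0.009, 0.141]
ft_force: [0.2, -0.5, -0.0]
grip_width: -0.0002
grasp_force: 0.0
```

```bash
python3 st.py
```

```text
t 5.1 p [ 0.6868 -0.1114  0.5229] q [-0.1613  0.6139  1.2745  1.947   0.0013  0.0192] 
x [-0.9441  0.1731 -0.2804] y [0.1784 0.9839 0.0066] z [ 0.277  -0.0438 -0.9599] tip [ 0.6929 -0.1124  0.5017] F [ 0.1996 -0.4784 -0.0318] w -0.00022883658374959248 tilt 16.289416590454184
```

>>> apply_moves([
  [-1, 0, -1, 0],
  [-1, 0, -1, 0],
  [-1, 0, -1, 0],
  [-1, 0, -1, 0],
  [-1, 0, -1, 0],
])

```text
clock: 5.52
eef_pos: [0.6817, -0.1124, 0.5692]
tool_rot: [0.088, 0.978, -0.013, 0.189]
ft_force: [0.1, -0.2, -1.1]
grip_width: 0.0001
grasp_force: 0.0
```

>>> apply_moves([
  [-1, 0, -1, 0],
  [-1, 0, -1, 0],
  [-1, 0, -1, 0],
  [-1, 0, -1, 0],
  [-1, 0, -1, 0],
])

```text
clock: 5.93
eef_pos: [0.6704, -0.1123, 0.6184]
tool_rot: [0.088, 0.968, -0.016, 0.236]
ft_force: [-0.6, 0.5, -0.2]
grip_width: 0.0004
grasp_force: 0.0
```

>>> apply_moves([
  [-1, 0, -1, 0],
  [-1, 0, -1, 0],
  [-1, 0, -1, 0],
  [-1, 0, -1, 0],
  [-1, 0, -1, 0],
])

```text
clock: 6.35
eef_pos: [0.6529, -0.111, 0.6695]
tool_rot: [0.087, 0.955, -0.02, 0.283]
ft_force: [0.7, -0.1, -0.2]
grip_width: -0.0001
grasp_force: 0.0
```

```bash
python3 st.py
```

```text
t 6.35 p [ 0.6529 -0.111   0.6695] q [-0.1707  0.4221  1.2744  1.8474  0.0054  0.0116] 
x [-0.8246  0.1539 -0.5444] y [0.1766 0.9842 0.0108] z [ 0.5375 -0.0872 -0.8387] tip [ 0.6647 -0.1129  0.651 ] F [ 0.6892 -0.0507 -0.1887] w -5.4223000033027454e-05 tilt 32.992534267480615
```

>>> apply_moves([
  [-1, 0, -1, 0],
  [-1, 0, -1, 0],
  [-1, 0, -1, 0],
  [0, 0, 0, 0],
  [0, 0, 0, 0],
])

```text
clock: 6.77
eef_pos: [0.6389, -0.1095, 0.7008]
tool_rot: [0.086, 0.946, -0.022, 0.311]
ft_force: [0.4, 0.4, 0.3]
grip_width: -0.0004
grasp_force: 0.0
```

```bash
python3 st.py
python3 - <<'E'
from h import *
t=cv2.imread("pics/top0.png");f=10
c=cv2.resize(t[200:240,378:450],None,fx=f,fy=f,interpolation=cv2.INTER_CUBIC)
cv2.imwrite("pics/k.png",c)
E
```

```text
t 6.7667 p [ 0.6389 -0.1095  0.7008] q [-0.1725  0.3796  1.2747  1.8318  0.0065  0.0104] 
x [-0.7919  0.1486 -0.5923] y [0.1762 0.9843 0.0114] z [ 0.5847 -0.0953 -0.8056] tip [ 0.6518 -0.1116  0.6831] F [0.3765 0.4453 0.323 ] w -0.0004471694180980895 tilt 36.33045997406195
```

View pics/k.png

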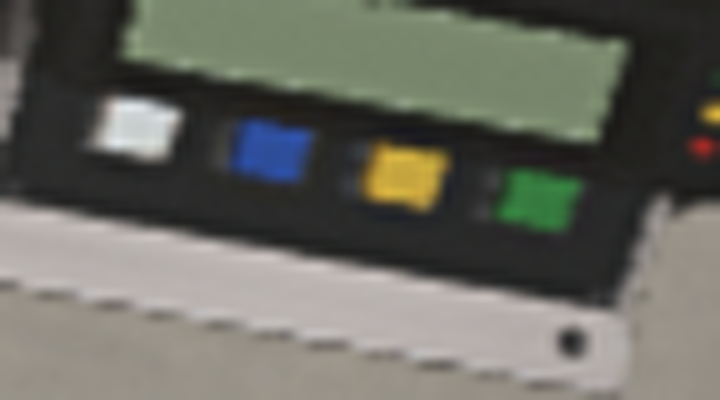

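```bash
cat >> h.py <<'E'
a=np.radians(-10.2);xf=np.array([np.cos(a),np.sin(a),0]);yl=np.array([-np.sin(a),np.cos(a),0]);up=np.array([0,0,1.])
c36,s36=np.cos(np.radians(36)),np.sin(np.radians(36))
N=-xf*s36+up*c36;S=xf*c36+up*s36
M=np.array([.503,-.3997,.0787])
px=dict(w=(390.9,211.9),b=(404.1,214.2),y=(417.6,216.8),g=(431.1,219.1))
def key(k):
    o,d=ray("top",px[k]);return o+d*((M-o)@N)/(d@N)
def shift(tip_target,obs,reach):
    R=Rn.from_quat(obs["tool_rot"]).as_matrix();return R.T@(np.asarray(tip_target)-obs["eef_pos"]-reach*R[:,2])
E
cat > to.py <<'E'
import sys
from h import *
from workcell import bot
np.set_printoptions(precision=4,suppress=True)
o=bot.get_obs()
for k in sys.argv[1:]:
    p=key(k);print(k,p)
    for h in(.12,.06,.02,0):
        d=shift(p+N*h,o,bot.tip_reach);print(" h",h,d*1000)
E
python3 to.py w b y g | grep -v " h 0.0"
```

```text
w [ 0.5143 -0.3423  0.0794]
 h 0.12 [ 431.5102 -256.9816  307.974 ]
 h 0 [ 432.1876 -258.1529  427.9664]
b [ 0.5078 -0.3792  0.0795]
 h 0.12 [ 431.1572 -294.4347  307.6104]
 h 0 [ 431.8345 -295.606   427.6028]
y [ 0.5005 -0.4169  0.0791]
 h 0.12 [ 431.54   -332.8526  307.2332]
 h 0 [ 432.2174 -334.0239  427.2256]
g [ 0.494  -0.4544  0.0793]
 h 0.12 [ 431.0233 -370.9015  306.8647]
 h 0 [ 431.7007 -372.0728  426.8571]
```

>>> apply_moves([
  [0.86, -0.51, 0.61, 0],
  [0.86, -0.51, 0.61, 0],
  [0.86, -0.51, 0.61, 0],
  [0.86, -0.51, 0.61, 0],
  [0.86, -0.51, 0.61, 0],
])

```text
clock: 7.18
eef_pos: [0.6004, -0.1512, 0.6023]
tool_rot: [0.086, 0.947, -0.022, 0.309]
ft_force: [1.3, 0.5, 0.4]
grip_width: 0.0001
grasp_force: 0.0
```

>>> apply_moves([
  [0.86, -0.51, 0.61, 0],
  [0.86, -0.51, 0.61, 0],
  [0.86, -0.51, 0.61, 0],
  [0.86, -0.51, 0.61, 0],
  [0.86, -0.51, 0.61, 0],
])

```text
clock: 7.6
eef_pos: [0.5586, -0.1944, 0.5018]
tool_rot: [0.086, 0.947, -0.022, 0.309]
ft_force: [-1.0, -0.1, -0.1]
grip_width: -0.0001
grasp_force: 0.0
```

>>> apply_moves([
  [0.86, -0.51, 0.61, 0],
  [0.86, -0.51, 0.61, 0],
  [0.86, -0.51, 0.61, 0],
  [0.86, -0.51, 0.61, 0],
  [0.86, -0.51, 0.61, 0],
])

```text
clock: 8.02
eef_pos: [0.5169, -0.2375, 0.4014]
tool_rot: [0.086, 0.947, -0.022, 0.309]
ft_force: [-0.0, 0.1, 0.6]
grip_width: 0.0001
grasp_force: 0.0
```

>>> apply_moves([
  [0.86, -0.51, 0.61, 0],
  [0.86, -0.51, 0.61, 0],
  [0.86, -0.51, 0.61, 0],
  [0.86, -0.51, 0.61, 0],
  [0.86, -0.51, 0.61, 0],
])

```text
clock: 8.43
eef_pos: [0.4751, -0.2806, 0.3009]
tool_rot: [0.086, 0.947, -0.022, 0.309]
ft_force: [0.4, -1.0, 0.2]
grip_width: 0.0001
grasp_force: 0.0
```

```bash
python3 st.py;python3 to.py w
```

```text
t 8.4333 p [ 0.4751 -0.2806  0.3009] q [-0.6846 -0.051  -0.3812  0.6773  0.2994 -0.4162] 
x [-0.794   0.1495 -0.5893] y [0.1763 0.9843 0.0122] z [ 0.5818 -0.0942 -0.8079] tip [ 0.4879 -0.2827  0.2831] F [ 0.4079 -0.9815  0.205 ] w 8.087615977712477e-05 tilt 36.11351008212038
w [ 0.5143 -0.3423  0.0794]
 h 0.12 [ 89.9771 -55.2098  65.562 ]
 h 0.06 [ 90.0875 -55.8314 125.5587]
 h 0.02 [ 90.1611 -56.2458 165.5565]
 h 0 [ 90.1979 -56.453  185.5554]
```

>>> apply_moves([
  [0.9, -0.56, 0.65, 0],
  [0.9, -0.56, 0.65, 0],
  [0.9, -0.56, 0.65, 0],
  [0.9, -0.56, 0.65, 0],
  [0.9, -0.56, 0.65, 0],
])

```text
clock: 8.85
eef_pos: [0.4317, -0.3285, 0.1948]
tool_rot: [0.086, 0.947, -0.022, 0.309]
ft_force: [-0.1, -0.5, -0.5]
grip_width: -0.0002
grasp_force: 0.0
```

>>> apply_moves([
  [0, 0, 0.8, 0],
  [0, 0, 0.8, 0],
  [0, 0, 0.8, 0],
  [0, 0, 0.6, 0],
  [0, 0, 0, 0],
])

```text
clock: 9.27
eef_pos: [0.467, -0.333, 0.1449]
tool_rot: [0.086, 0.947, -0.02, 0.308]
ft_force: [1.4, 1.3, 0.0]
grip_width: -0.0003
grasp_force: 0.0
```

```bash
python3 st.py;python3 to.py w
python3 - <<'E'
from h import *
from workcell import bot
A=[]
for n,(x,y) in(("top",(365,150)),("side",(250,240))):
    im=bot.camera(n)["image"];A.append(cv2.resize(im[y:y+100,x:x+100],(400,400),interpolation=cv2.INTER_CUBIC))
cv2.imwrite("pics/w1.png",np.hstack(A))
E
```

```text
t 9.2667 p [ 0.467  -0.333   0.1449] q [-0.791   0.189  -0.5746  0.2786  0.3554 -0.5127] 
x [-0.7956  0.1505 -0.5868] y [0.1756 0.9844 0.0145] z [ 0.5798 -0.0915 -0.8096] tip [ 0.4798 -0.335   0.1271] F [1.4421 1.2869 0.0195] w -0.00026213002680525107 tilt 35.94577573897555
w [ 0.5143 -0.3423  0.0794]
 h 0.12 [ -0.4223  -0.2493 -60.7219]
 h 0.06 [-0.4912 -1.0044 -0.7267]
 h 0.02 [-0.5371 -1.5078 39.2701]
 h 0 [-0.56   -1.7596 59.2685]
```

View pics/w1.png

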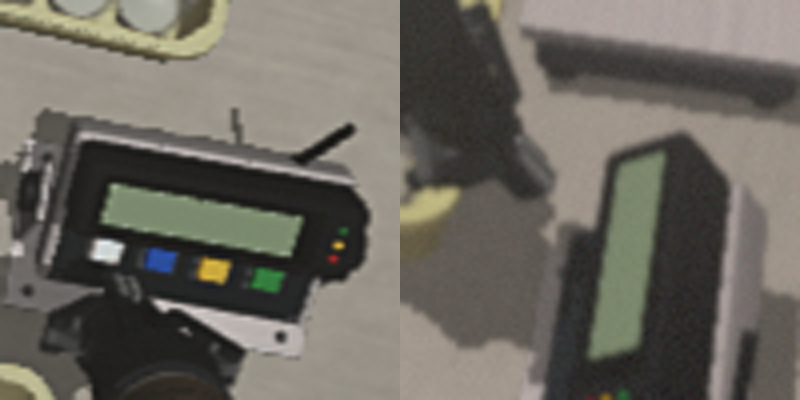

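Top view: the fingertips are at about crop (122,278), just down-slope of the white key at (107,250), lined up with it. I'll continue along the key's axis.

>>> apply_moves([
  [0, -0.02, 0.4, 0],
  [0, -0.02, 0.4, 0],
  [0, -0.02, 0.4, 0],
  [0, -0.02, 0.4, 0],
  [0, 0, 0, 0],
])

```text
clock: 9.78
eef_pos: [0.4861, -0.3384, 0.121]
tool_rot: [0.086, 0.947, -0.022, 0.309]
ft_force: [0.3, 0.4, -0.5]
grip_width: 0.0004
grasp_force: 0.0
```

```bash
python3 st.py;python3 to.py w
python3 - <<'E'
from h import *
p=proj("top",[.4798,-.335,.1271]);print("tip crop",(p-[365,150])*4)
p=proj("side",[.4798,-.335,.1271]);print("tip crop",(p-[250,240])*4+[400,0])
E
```

```text
t 9.7833 p [ 0.4861 -0.3384  0.121 ] q [-0.7692  0.2569 -0.5695  0.2051  0.3442 -0.4925] 
x [-0.794   0.1492 -0.5894] y [0.1758 0.9844 0.0123] z [ 0.582  -0.0938 -0.8077] tip [ 0.4989 -0.3405  0.1032] F [ 0.2561  0.4046 -0.4942] w 0.00043052946682374494 tilt 36.12372069162962
w [ 0.5143 -0.3423  0.0794]
 h 0.12 [  1.2766   1.9129 -91.6167]
 h 0.06 [  1.3974   1.268  -31.6203]
 h 0.02 [1.4779 0.838  8.3773]
 h 0 [ 1.5182  0.623  28.3761]
tip crop [113.8550627  284.47320081]
tip crop [541.41329698 188.94973117]
```

>>> apply_moves([
  [0.02, 0, 0.2, 0],
  [0.02, 0, 0.2, 0],
  [0.02, 0, 0.2, 0],
  [0, 0, 0.2, 0],
  [0, 0, 0, 0],
])

```text
clock: 10.2
eef_pos: [0.4943, -0.3399, 0.1081]
tool_rot: [0.086, 0.947, -0.022, 0.31]
ft_force: [-1.0, -1.0, -0.8]
grip_width: 0.0002
grasp_force: 0.0
```

>>> apply_moves([
  [0, 0, 0.1, 0],
  [0, 0, 0.1, 0],
  [0, 0, 0.1, 0],
  [0, 0, 0, 0],
  [0, 0, 0, 0],
])

```text
clock: 10.62
eef_pos: [0.4978, -0.3406, 0.104]
tool_rot: [0.086, 0.947, -0.022, 0.31]
ft_force: [0.4, -0.1, -0.6]
grip_width: 0.0001
grasp_force: 0.0
```

```bash
python3 st.py;python3 to.py w|tail -1
```

```text
t 10.6167 p [ 0.4978 -0.3406  0.104 ] q [-0.7548  0.3021 -0.5674  0.1558  0.3366 -0.4791] 
x [-0.7932  0.1487 -0.5906] y [0.1761 0.9843 0.0114] z [ 0.583  -0.095  -0.8069] tip [ 0.5106 -0.3427  0.0862] F [ 0.4458 -0.1168 -0.5786] w 0.00011373888604746873 tilt 36.20592792954505
 h 0 [1.1632 0.9785 7.6326]
```

>>> apply_moves([
  [0.02, 0, 0.1, 0],
  [0.02, 0, 0.1, 0],
  [0, 0, 0.1, 0],
  [0, 0, 0, 0],
  [0, 0, 0, 0],
])

```text
clock: 11.03
eef_pos: [0.5006, -0.341, 0.0985]
tool_rot: [0.086, 0.947, -0.022, 0.31]
ft_force: [-0.2, 0.3, 0.8]
grip_width: 0.0
grasp_force: 0.0
```

>>> apply_moves([
  [0, 0, 0.1, 0],
  [0, 0, 0.1, 0],
  [0, 0, 0, 0],
  [0, 0, 0, 0],
  [0, 0, 0, 0],
])

```text
clock: 11.45
eef_pos: [0.5029, -0.3414, 0.0954]
tool_rot: [0.086, 0.947, -0.022, 0.31]
ft_force: [-0.1, -0.4, -1.2]
grip_width: -0.0
grasp_force: 0.0
```

```bash
python3 st.py;python3 to.py w|tail -1
```

```text
t 11.45 p [ 0.5029 -0.3414  0.0954] q [-0.7485  0.3241 -0.5661  0.1332  0.3333 -0.4733] 
x [-0.7932  0.1488 -0.5906] y [0.1761 0.9843 0.0114] z [ 0.583  -0.0949 -0.8069] tip [ 0.5158 -0.3435  0.0777] F [-0.0811 -0.362  -1.2403] w -7.574615374106145e-06 tilt 36.20506869012972
 h 0 [ 0.332   0.9777 -2.3558]
```

>>> apply_moves([
  [0, 0, 0.1, 0],
  [0, 0, 0.1, 0],
  [0, 0, 0, 0],
  [0, 0, 0, 0],
  [0, 0, 0, 0],
])

```text
clock: 11.87
eef_pos: [0.5054, -0.342, 0.0925]
tool_rot: [0.086, 0.947, -0.022, 0.31]
ft_force: [-1.9, -0.0, 1.5]
grip_width: -0.0001
grasp_force: 1.2
```

>>> apply_moves([
  [0, 0, 0.1, 0],
  [0, 0, 0.1, 0],
  [0, 0, 0, 0],
  [0, 0, 0, 0],
  [0, 0, 0, 0],
])

```text
clock: 12.28
eef_pos: [0.5077, -0.3424, 0.0892]
tool_rot: [0.086, 0.947, -0.022, 0.31]
ft_force: [-2.5, -0.4, 3.9]
grip_width: 0.0
grasp_force: 2.4
```

```bash
python3 st.py;python3 to.py w|tail -1
```

```text
t 12.2833 p [ 0.5077 -0.3424  0.0892] q [-0.743   0.3416 -0.563   0.1168  0.3303 -0.4683] 
x [-0.7929  0.1487 -0.5909] y [0.1763 0.9843 0.0111] z [ 0.5832 -0.0954 -0.8067] tip [ 0.5205 -0.3445  0.0715] F [-2.5072 -0.373   3.8742] w 4.492145831830865e-05 tilt 36.226606311784735
 h 0 [  0.5734   1.1958 -10.2259]
```

>>> apply_moves([
  [0, 0, 0.08, 0],
  [0, 0, 0.04, 0],
  [0, 0, 0, 0],
  [0, 0, 0, 0],
  [0, 0, 0, 0],
])

```text
clock: 12.7
eef_pos: [0.5083, -0.3426, 0.0884]
tool_rot: [0.086, 0.946, -0.022, 0.31]
ft_force: [-13.8, 4.2, 17.7]
grip_width: -0.0001
grasp_force: 10.9
```

```bash
python3 st.py;python3 to.py w|tail -1
```

```text
t 12.7 p [ 0.5083 -0.3426  0.0884] q [-0.7423  0.3438 -0.5631  0.1134  0.3299 -0.4667] 
x [-0.7925  0.1493 -0.5914] y [0.177  0.9841 0.0112] z [ 0.5837 -0.0958 -0.8063] tip [ 0.5212 -0.3447  0.0706] F [-13.7794   4.1653  17.6701] w -9.690802477142486e-05 tilt 36.26184794401591
 h 0 [  0.6047   1.2358 -11.2824]
```

>>> apply_moves([
  [0, 0, -0.5, 0],
  [0, 0, -1, 0],
  [0, 0, -1, 0],
  [0, 0, -1, 0],
  [0, 0, -1, 0],
])

```text
clock: 13.12
eef_pos: [0.4558, -0.3331, 0.1596]
tool_rot: [0.086, 0.947, -0.021, 0.309]
ft_force: [0.6, -0.7, 0.6]
grip_width: 0.0003
grasp_force: 0.0
```

>>> apply_moves([
  [0, 0, -1, 0],
  [0, 0, -1, 0],
  [0, 0, -1, 0],
  [0, 0, -1, 0],
  [0, 0, 0, 0],
])

```text
clock: 13.53
eef_pos: [0.4097, -0.327, 0.2274]
tool_rot: [0.086, 0.946, -0.024, 0.312]
ft_force: [0.3, -0.2, 0.4]
grip_width: -0.0003
grasp_force: 0.0
```

```bash
python3 st.py
python3 - <<'E'
from h import *
from workcell import bot
print("side rim",onz("side",(271.6,162.5),.093),"top rim",onz("top",(220.5,231.8),.093),"top base",onz("top",(223.6,234.2),0))
pc=[onz("top",p,.064) for p in((272.5,154.5),(335,164),(324,227),(260.5,216))];print(pc,np.mean(pc,0))
o=bot.get_obs();J=np.array([.457,.137,.05])
print(shift(J,o,.003)*1000, shift(J-0.1*Rn.from_quat(o["tool_rot"]).as_matrix()[:,2],o,.003)*1000)
# try pan corners from image
im=cv2.imread("pics/top0.png");g=cv2.resize(im[145:235,250:345],None,fx=6,fy=6,interpolation=cv2.INTER_CUBIC);cv2.imwrite("pics/p.png",g)
E
```

```text
t 13.5333 p [ 0.4097 -0.327   0.2274] q [-0.8851 -0.008  -0.5393  0.5328  0.4017 -0.5991] 
x [-0.7912  0.1475 -0.5935] y [0.177  0.9842 0.0087] z [ 0.5854 -0.0981 -0.8048] tip [ 0.4226 -0.3292  0.2097] F [ 0.3449 -0.2353  0.4015] w -0.00033254675300324756 tilt 36.40923026928829
side rim [0.45579878 0.15865196 0.093     ] top rim [0.45408778 0.13641086 0.093     ] top base [0.45992742 0.14164072 0.        ]
[array([ 0.68900385, -0.00549527,  0.064     ]), array([ 0.66009633, -0.18929191,  0.064     ]), array([ 0.47290662, -0.1540706 ,  0.064     ]), array([0.5042825 , 0.02752413, 0.064     ])] [ 0.58157233 -0.08033341  0.064     ]
[136.30287661 463.50106038 121.88705283] [136.30287661 463.50106038  21.88705283]
```

View pics/p.png

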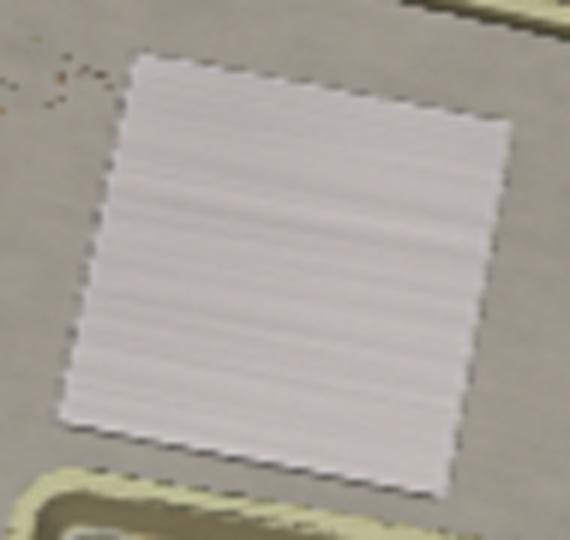

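Run:
```python
from h import *
th=np.linspace(0,2*np.pi,60)
for nme,c in(("B",(.457,.138)),("A",(.47,.268))):
  for z in(0,.093):
    P=np.array([[c[0]+.027*np.cos(a),c[1]+.027*np.sin(a),z] for a in th])
    s=np.array([proj("side",p) for p in P]);t=np.array([proj("top",p) for p in P])
    S=(s-[250,140]+.5)*8+[400,0];T=(t-[195,205]+.5)*8
    print(nme,z,"side",S.min(0),S.max(0),"top",T.min(0),T.max(0))
```

```text
B 0 side [507.29514057 365.98046315] [648.90128927 458.33066536] top [170.49413361 174.37131913] [313.8930085  316.83298959]
B 0.093 side [506.99546398 173.55416205] [654.55395749 264.65347713] top [126.0581752  133.43975551] [281.24008805 287.3039197 ]
A 0 side [539.62159514 161.65327939] [672.9907428  243.60009845] top [-172.563386    139.40806106] [-29.56793248 281.17069948]
A 0.093 side [540.61742775 -27.26672229] [679.25349547  53.17819455] top [-244.98060386   95.75003351] [-90.2604836  248.79768994]
```

>>> apply_moves([
  [0.27, 0.93, -0.02, 0],
  [0.27, 0.93, -0.02, 0],
  [0.27, 0.93, -0.02, 0],
  [0.27, 0.93, -0.02, 0],
  [0.27, 0.93, -0.02, 0],
], claw=0)

```text
clock: 13.95
eef_pos: [0.4034, -0.2293, 0.2097]
tool_rot: [0.086, 0.947, -0.022, 0.309]
ft_force: [-0.4, -0.2, -0.0]
grip_width: 0.0601
grasp_force: 0.0
```

>>> apply_moves([
  [0.27, 0.93, -0.02, 0],
  [0.27, 0.93, -0.02, 0],
  [0.27, 0.93, -0.02, 0],
  [0.27, 0.93, -0.02, 0],
  [0.27, 0.93, -0.02, 0],
])

```text
clock: 14.37
eef_pos: [0.3971, -0.1336, 0.1966]
tool_rot: [0.086, 0.947, -0.022, 0.309]
ft_force: [0.3, 0.1, -0.1]
grip_width: 0.0852
grasp_force: 0.0
```

```bash
python3 st.py
```

```text
t 14.3667 p [ 0.3971 -0.1336  0.1966] q [-0.4303 -0.2726 -0.8561  0.374   0.1579 -0.1993] 
x [-0.7938  0.1492 -0.5896] y [0.1761 0.9843 0.0121] z [ 0.5822 -0.0942 -0.8076] tip [ 0.4099 -0.1357  0.1788] F [ 0.2749  0.1124 -0.0938] w 0.0852414773443258 tilt 36.137578330505505
```

>>> apply_moves([
  [-0.2, 0.92, 0.2, 0],
  [-0.2, 0.92, 0.2, 0],
  [-0.1, 0.92, 0.1, 0],
  [0, 0.92, 0.05, 0],
  [0, 0.92, 0.05, 0],
])

```text
clock: 14.78
eef_pos: [0.4286, -0.0455, 0.1941]
tool_rot: [0.086, 0.947, -0.022, 0.309]
ft_force: [-0.8, 0.4, 0.8]
grip_width: 0.0855
grasp_force: 0.0
```

>>> apply_moves([
  [0, 0.92, 0.05, 0],
  [0, 0.92, 0.05, 0],
  [0, 0.92, 0.05, 0],
  [0, 0.92, 0.05, 0],
  [0, 0.92, 0.05, 0],
])

```text
clock: 15.2
eef_pos: [0.4475, 0.0446, 0.1909]
tool_rot: [0.085, 0.947, -0.022, 0.309]
ft_force: [0.6, -0.2, 0.5]
grip_width: 0.0853
grasp_force: 0.0
```

>>> apply_moves([
  [0.1, 0.92, 0.05, 0],
  [0.1, 0.92, 0.05, 0],
  [0.1, 0.92, 0.05, 0],
  [0.1, 0.92, 0.05, 0],
  [0, 0, 0, 0],
])

```text
clock: 15.62
eef_pos: [0.4571, 0.1196, 0.184]
tool_rot: [0.084, 0.947, -0.021, 0.31]
ft_force: [0.7, -0.8, 0.3]
grip_width: 0.0857
grasp_force: 0.0
```

```bash
python3 st.py
python3 - <<'E'
from h import *
from workcell import bot
np.set_printoptions(precision=4,suppress=True)
o=bot.get_obs()
for z in(.17,.06):print(z,shift([.457,.138,z],o,.003)*1000)
A=[]
for n,(x,y) in(("top",(170,180)),("side",(220,100))):
    im=bot.camera(n)["image"];A.append(cv2.resize(im[y:y+100,x:x+100],(400,400),interpolation=cv2.INTER_CUBIC))
cv2.imwrite("pics/g1.png",np.hstack(A))
E
```

```text
t 15.6167 p [0.4571 0.1196 0.184 ] q [ 0.4605 -0.0782 -0.7396  0.372  -0.3482  0.5402] 
x [-0.7944  0.1456 -0.5897] y [0.1717 0.9851 0.0119] z [ 0.5827 -0.0918 -0.8075] tip [0.4699 0.1176 0.1662] F [ 0.685  -0.7701  0.3117] w 0.08565565976739095 tilt 36.1454222029827
0.17 [11.0248 17.9654  6.5153]
0.06 [75.8937 16.6577 95.3428]
```

View pics/g1.png

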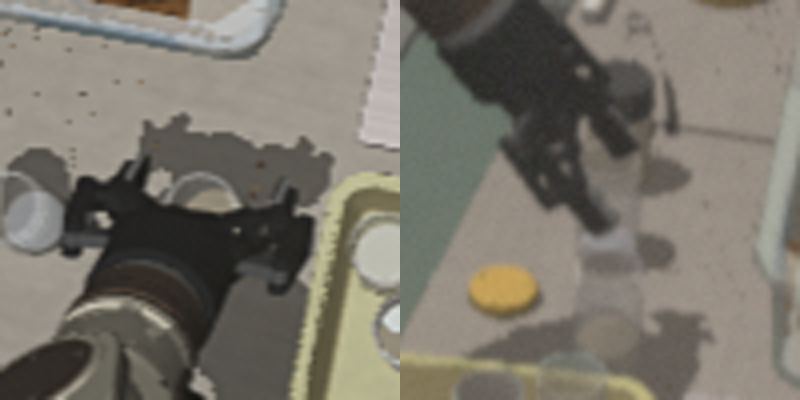

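>>> apply_moves([
  [0.15, 0.22, 0.1, 0],
  [0.15, 0.22, 0.1, 0],
  [0.15, 0.22, 0.1, 0],
  [0.1, 0.22, 0.05, 0],
  [0, 0, 0, 0],
])

```text
clock: 16.13
eef_pos: [0.4549, 0.135, 0.1723]
tool_rot: [0.086, 0.947, -0.022, 0.31]
ft_force: [-0.0, 0.3, -0.6]
grip_width: 0.0851
grasp_force: 0.0
```

>>> apply_moves([
  [0.33, 0, 0.44, 0],
  [0.33, 0, 0.44, 0],
  [0.33, 0, 0.44, 0],
  [0.33, 0, 0.44, 0],
  [0.33, 0, 0.44, 0],
])

```text
clock: 16.55
eef_pos: [0.4548, 0.1354, 0.1177]
tool_rot: [0.086, 0.947, -0.022, 0.31]
ft_force: [0.8, 0.9, -0.2]
grip_width: 0.0856
grasp_force: 0.0
```

```bash
cat > tg.py <<'E'
import sys
from h import *
from workcell import bot
np.set_printoptions(precision=4,suppress=True)
print("shift mm",shift(list(map(float,sys.argv[1:4])),bot.get_obs(),.003)*1000)
E
python3 st.py; python3 tg.py .457 .138 .06
```

```text
t 16.55 p [0.4548 0.1354 0.1177] q [ 0.5091  0.0631 -0.8318  0.1546 -0.3762  0.5888] 
x [-0.7927  0.1491 -0.5911] y [0.1764 0.9842 0.0117] z [ 0.5835 -0.095  -0.8065] tip [0.4676 0.1333 0.1   ] F [ 0.7874  0.8848 -0.2128] w 0.08560148009055248 tilt 36.243237991167156
shift mm [32.772   2.2469 44.5904]
```

>>> apply_moves([
  [0.33, 0.02, 0.45, 0],
  [0.33, 0.02, 0.45, 0],
  [0.33, 0.02, 0.45, 0],
  [0.33, 0.02, 0.45, 0],
  [0.33, 0.02, 0.45, 0],
])

```text
clock: 16.97
eef_pos: [0.4554, 0.1381, 0.0619]
tool_rot: [0.086, 0.946, -0.022, 0.31]
ft_force: [0.1, -0.5, -0.2]
grip_width: 0.085
grasp_force: 0.0
```

>>> apply_moves([
  [0, 0, 0, 0],
  [0, 0, 0, 0],
  [0, 0, 0, 0],
  [0, 0, 0, 0],
  [0, 0, 0, 0],
], claw=1)

```text
clock: 17.38
eef_pos: [0.4557, 0.1385, 0.0631]
tool_rot: [0.086, 0.946, -0.022, 0.311]
ft_force: [0.7, 0.0, -0.7]
grip_width: 0.0511
grasp_force: 62.7
```

```bash
python3 st.py
```

```text
t 17.3833 p [0.4557 0.1385 0.0631] q [ 0.5155  0.2052 -0.8976 -0.0525 -0.379   0.5946] 
x [-0.7921  0.1493 -0.5918] y [0.1761 0.9843 0.0127] z [ 0.5844 -0.0941 -0.806 ] tip [0.4686 0.1364 0.0454] F [ 0.6846  0.0197 -0.7456] w 0.05107976540724705 tilt 36.29487095124327
```

>>> apply_moves([
  [-0.1, 0, -0.13, 0],
  [-0.3, 0, -0.4, 0],
  [-0.3, 0, -0.4, 0],
  [-0.3, 0, -0.4, 0],
  [-0.3, 0, -0.4, 0],
])

```text
clock: 17.8
eef_pos: [0.4548, 0.1371, 0.1058]
tool_rot: [0.086, 0.947, -0.022, 0.309]
ft_force: [0.2, 0.1, -2.1]
grip_width: 0.0509
grasp_force: 62.7
```

>>> apply_moves([
  [-0.4, 0.01, -0.54, 0],
  [-0.4, 0.01, -0.54, 0],
  [-0.4, 0.01, -0.54, 0],
  [-0.4, 0.01, -0.54, 0],
  [-0.4, 0.01, -0.54, 0],
])

```text
clock: 18.22
eef_pos: [0.4551, 0.1372, 0.1731]
tool_rot: [0.086, 0.947, -0.022, 0.309]
ft_force: [0.6, 0.1, -2.1]
grip_width: 0.0511
grasp_force: 62.7
```

```bash
python3 st.py;  python3 tg.py .58 -.081 .175
python3 - <<'E'
from h import *
from workcell import bot
A=[]
for n,(x,y) in(("top",(170,180)),("side",(220,100))):
    im=bot.camera(n)["image"];A.append(cv2.resize(im[y:y+100,x:x+100],(400,400),interpolation=cv2.INTER_CUBIC))
cv2.imwrite("pics/g2.png",np.hstack(A))
E
```

```text
t 18.2167 p [0.4551 0.1372 0.1731] q [ 0.513  -0.0433 -0.74    0.356  -0.3778  0.5924] 
x [-0.7938  0.1485 -0.5898] y [0.1762 0.9843 0.0106] z [ 0.5821 -0.0955 -0.8075] tip [0.4679 0.1351 0.1554] F [ 0.6155  0.1    -2.1161] w 0.051057243713507644 tilt 36.14797877265377
shift mm [-132.6585 -192.6916   89.0512]
```

View pics/g2.png

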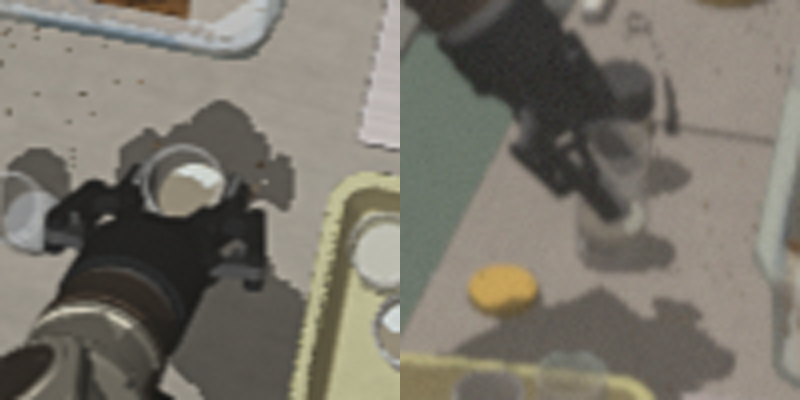

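The jar is held upright in both views and the wrist force has dropped by about 2 N. Now to carry it over the pan.

>>> apply_moves([
  [-0.2, -0.3, 0.14, 0],
  [-0.44, -0.64, 0.3, 0],
  [-0.48, -0.7, 0.32, 0],
  [-0.48, -0.7, 0.32, 0],
  [-0.48, -0.7, 0.32, 0],
])

```text
clock: 18.73
eef_pos: [0.4937, 0.0675, 0.1721]
tool_rot: [0.085, 0.947, -0.023, 0.309]
ft_force: [0.1, 0.7, -2.8]
grip_width: 0.0511
grasp_force: 62.7
```

>>> apply_moves([
  [-0.48, -0.7, 0.32, 0],
  [-0.48, -0.7, 0.32, 0],
  [-0.48, -0.7, 0.32, 0],
  [-0.48, -0.7, 0.32, 0],
  [-0.48, -0.7, 0.32, 0],
])

```text
clock: 19.15
eef_pos: [0.5379, -0.0118, 0.1735]
tool_rot: [0.086, 0.947, -0.023, 0.308]
ft_force: [-0.0, -0.5, -1.6]
grip_width: 0.051
grasp_force: 62.7
```

>>> apply_moves([
  [-0.48, -0.7, 0.32, 0],
  [-0.48, -0.7, 0.32, 0],
  [-0.48, -0.7, 0.32, 0],
  [-0.44, -0.64, 0.3, 0],
  [-0.2, -0.3, 0.14, 0],
])

```text
clock: 19.57
eef_pos: [0.5772, -0.0811, 0.1752]
tool_rot: [0.087, 0.947, -0.023, 0.309]
ft_force: [0.4, -1.0, -1.1]
grip_width: 0.0511
grasp_force: 62.8
```

```bash
python3 st.py;  python3 tg.py .58 -.081 .140;  python3 tg.py .58 -.081 .125
```

```text
t 19.5667 p [ 0.5772 -0.0811  0.1752] q [-0.1293  0.1082 -0.5931  0.2401 -0.0213  0.0468] 
x [-0.7941  0.1505 -0.5888] y [0.1787 0.9838 0.0103] z [ 0.5809 -0.0971 -0.8082] tip [ 0.59   -0.0833  0.1575] F [ 0.4364 -0.9587 -1.0635] w 0.05105683437935287 tilt 36.079195547924506
shift mm [18.5566  0.2605 27.076 ]
shift mm [27.3888  0.1057 39.1991]
```

>>> apply_moves([
  [0.23, 0, 0.34, 0],
  [0.23, 0, 0.34, 0],
  [0.23, 0, 0.34, 0],
  [0.23, 0, 0.34, 0],
  [0, 0, 0, 0],
])

```text
clock: 19.98
eef_pos: [0.5757, -0.0774, 0.1399]
tool_rot: [0.085, 0.948, -0.022, 0.306]
ft_force: [-0.2, 0.6, -2.8]
grip_width: 0.0509
grasp_force: 62.8
```

>>> apply_moves([
  [0.06, 0, 0.08, 0],
  [0.06, 0, 0.08, 0],
  [0.06, 0, 0.08, 0],
  [0.06, 0, 0.08, 0],
  [0.06, 0, 0.08, 0],
])

```text
clock: 20.4
eef_pos: [0.5789, -0.0784, 0.1344]
tool_rot: [0.086, 0.946, -0.022, 0.31]
ft_force: [0.5, 0.1, -1.0]
grip_width: 0.0511
grasp_force: 62.8
```

```bash
python3 st.py;  python3 tg.py .58 -.081 .125
```

```text
t 20.4 p [ 0.5789 -0.0784  0.1344] q [-0.124   0.1781 -0.6505  0.1098 -0.0221  0.0494] 
x [-0.7927  0.1486 -0.5913] y [0.176  0.9843 0.0114] z [ 0.5837 -0.095  -0.8064] tip [ 0.5918 -0.0805  0.1166] F [ 0.4804  0.0654 -1.043 ] w 0.0511131189087632 tilt 36.2539643395748
shift mm [ 4.3263 -2.4625  5.4341]
```

>>> apply_moves([
  [0.045, 0, 0.06, 0],
  [0.045, 0, 0.06, 0],
  [0.045, 0, 0.06, 0],
  [0, 0, 0, 0],
  [0, 0, 0, 0],
])

```text
clock: 20.82
eef_pos: [0.5786, -0.0785, 0.1295]
tool_rot: [0.086, 0.947, -0.022, 0.31]
ft_force: [-0.9, -0.2, -1.5]
grip_width: 0.051
grasp_force: 62.8
```

>>> apply_moves([
  [0.03, 0, 0.04, 0],
  [0.03, 0, 0.04, 0],
  [0, 0, 0, 0],
  [0, 0, 0, 0],
  [0, 0, 0, 0],
])

```text
clock: 21.23
eef_pos: [0.5787, -0.0784, 0.1277]
tool_rot: [0.086, 0.947, -0.022, 0.31]
ft_force: [0.2, -0.4, -2.5]
grip_width: 0.0508
grasp_force: 62.8
```

```bash
python3 st.py;  python3 tg.py .58 -.081 .125
```

```text
t 21.2333 p [ 0.5787 -0.0784  0.1277] q [-0.1241  0.1901 -0.6589  0.0901 -0.0222  0.0495] 
x [-0.7931  0.1488 -0.5906] y [0.1762 0.9843 0.0114] z [ 0.5831 -0.095  -0.8068] tip [ 0.5915 -0.0805  0.1099] F [ 0.1945 -0.4326 -2.5026] w 0.050771583287987594 tilt 36.21085939034764
shift mm [ 0.1413 -2.309   0.1489]
```

Now 1 mm steps until it touches.

>>> apply_moves([
  [0.03, 0, 0.04, 0],
  [0, 0, 0, 0],
  [0, 0, 0, 0],
  [0, 0, 0, 0],
  [0, 0, 0, 0],
])

```text
clock: 21.65
eef_pos: [0.5788, -0.0784, 0.1269]
tool_rot: [0.086, 0.947, -0.022, 0.31]
ft_force: [0.1, 0.1, -1.0]
grip_width: 0.051
grasp_force: 62.8
```

>>> apply_moves([
  [0.03, 0, 0.04, 0],
  [0, 0, 0, 0],
  [0, 0, 0, 0],
  [0, 0, 0, 0],
  [0, 0, 0, 0],
])

```text
clock: 22.07
eef_pos: [0.579, -0.0785, 0.1261]
tool_rot: [0.086, 0.946, -0.022, 0.31]
ft_force: [0.1, 0.2, 1.1]
grip_width: 0.0512
grasp_force: 62.9
```

```bash
python3 st.py
```

```text
t 22.0667 p [ 0.579  -0.0785  0.1261] q [-0.124   0.1934 -0.6611  0.0836 -0.0222  0.0496] 
x [-0.7925  0.1487 -0.5914] y [0.1762 0.9843 0.0114] z [ 0.5838 -0.0952 -0.8063] tip [ 0.5918 -0.0806  0.1084] F [0.0841 0.1859 1.0566] w 0.05124011866530367 tilt 36.266259507091824
```

>>> apply_moves([
  [0, 0, 0, 0],
  [0, 0, 0, 0],
  [0, 0, 0, 0],
  [0, 0, 0, 0],
  [0, 0, 0, 0],
], claw=0)

```text
clock: 22.48
eef_pos: [0.5786, -0.0784, 0.1255]
tool_rot: [0.086, 0.947, -0.022, 0.31]
ft_force: [-0.6, 0.1, 0.2]
grip_width: 0.0852
grasp_force: 0.0
```

>>> apply_moves([
  [0, 0, -0.2, 0],
  [0, 0, -0.5, 0],
  [0, 0, -0.8, 0],
  [0, 0, -1, 0],
  [0, 0, -1, 0],
])

```text
clock: 22.9
eef_pos: [0.5369, -0.0716, 0.1822]
tool_rot: [0.086, 0.947, -0.022, 0.309]
ft_force: [1.7, -0.7, 1.1]
grip_width: 0.0853
grasp_force: 0.0
```

>>> apply_moves([
  [0, 0, -1, 0],
  [0, 0, -1, 0],
  [0, 0, -1, 0],
  [0, 0, -0.5, 0],
  [0, 0, 0, 0],
])

```text
clock: 23.32
eef_pos: [0.4972, -0.0651, 0.2415]
tool_rot: [0.086, 0.946, -0.022, 0.312]
ft_force: [-0.1, -0.2, -1.5]
grip_width: 0.0854
grasp_force: 0.0
```

```bash
python3 st.py; python3 to.py b
python3 - <<'E'
from h import *
from workcell import bot
A=[]
for n,(x,y) in(("top",(250,140)),("side",(270,170))):
    im=bot.camera(n)["image"];A.append(cv2.resize(im[y:y+100,x:x+100],(400,400),interpolation=cv2.INTER_CUBIC))
cv2.imwrite("pics/g3.png",np.hstack(A))
E
```

```text
t 23.3167 p [ 0.4972 -0.0651  0.2415] q [-0.1146 -0.1513 -0.6465  0.4393 -0.0277  0.0571] 
x [-0.7903  0.1484 -0.5945] y [0.1761 0.9843 0.0117] z [ 0.5869 -0.0954 -0.804 ] tip [ 0.5101 -0.0672  0.2238] F [-0.0517 -0.1957 -1.489 ] w 0.08543787965803015 tilt 36.485181397484396
b [ 0.5078 -0.3792  0.0795]
 h 0.12 [  40.3407 -307.9604   24.499 ]
 h 0.06 [  40.841  -308.563    84.4939]
 h 0.02 [  41.1746 -308.9647  124.4905]
 h 0 [  41.3414 -309.1655  144.4888]
```

View pics/g3.png

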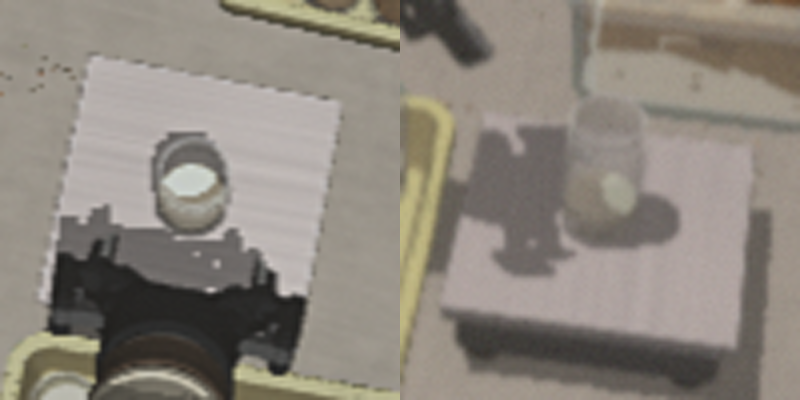

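The top view shows the jar upright at about crop (190,182), near the middle of the pan, and let go; the side view agrees. Next is the blue key.

>>> apply_moves([
  [0.13, -0.96, 0.08, 0],
  [0.13, -0.96, 0.08, 0],
  [0.13, -0.96, 0.08, 0],
  [0.13, -0.96, 0.08, 0],
  [0.13, -0.96, 0.08, 0],
], claw=1)

```text
clock: 23.83
eef_pos: [0.4739, -0.1591, 0.2217]
tool_rot: [0.086, 0.947, -0.022, 0.309]
ft_force: [0.4, -1.0, -0.1]
grip_width: 0.0255
grasp_force: 0.0
```

>>> apply_moves([
  [0.13, -0.96, 0.08, 0],
  [0.13, -0.96, 0.08, 0],
  [0.13, -0.96, 0.08, 0],
  [0.13, -0.96, 0.08, 0],
  [0.13, -0.96, 0.08, 0],
])

```text
clock: 24.25
eef_pos: [0.4513, -0.2526, 0.2064]
tool_rot: [0.086, 0.947, -0.022, 0.309]
ft_force: [0.4, -0.5, -0.6]
grip_width: -0.0
grasp_force: 0.0
```

>>> apply_moves([
  [0.13, -0.96, 0.08, 0],
  [0.13, -0.96, 0.08, 0],
  [0.13, -0.96, 0.08, 0],
  [0.13, -0.96, 0.08, 0],
  [0.13, -0.96, 0.08, 0],
])

```text
clock: 24.67
eef_pos: [0.4287, -0.3458, 0.191]
tool_rot: [0.086, 0.947, -0.021, 0.309]
ft_force: [0.4, -0.2, 0.4]
grip_width: 0.0001
grasp_force: 0.0
```

>>> apply_moves([
  [0.13, -0.96, 0.08, 0],
  [0, 0, 0, 0],
  [0, 0, 0, 0],
  [0, 0, 0, 0],
  [0, 0, 0, 0],
])

```text
clock: 25.08
eef_pos: [0.4248, -0.3627, 0.1892]
tool_rot: [0.086, 0.947, -0.021, 0.31]
ft_force: [1.2, 0.1, -0.2]
grip_width: -0.0001
grasp_force: 0.0
```

```bash
python3 st.py; python3 to.py b
```

```text
t 25.0833 p [ 0.4248 -0.3627  0.1892] q [-0.9112  0.1165 -0.5154  0.4487  0.4149 -0.6257] 
x [-0.7937  0.1488 -0.5899] y [0.1753 0.9844 0.0125] z [ 0.5825 -0.0935 -0.8074] tip [ 0.4377 -0.3647  0.1714] F [ 1.1837  0.0845 -0.2128] w -0.00014601192552620527 tilt 36.15644286574599
b [ 0.5078 -0.3792  0.0795]
 h 0.12 [-3.8758 -1.7196 -3.5516]
 h 0.06 [-3.721  -2.3909 56.4445]
 h 0.02 [-3.6179 -2.8385 96.4418]
 h 0 [ -3.5663  -3.0623 116.4405]
```

>>> apply_moves([
  [-0.04, -0.03, 0.9, 0],
  [-0.04, -0.03, 0.9, 0],
  [-0.04, -0.03, 0.9, 0],
  [-0.04, -0.03, 0.9, 0],
  [-0.04, -0.03, 0.4, 0],
])

```text
clock: 25.5
eef_pos: [0.4748, -0.3732, 0.126]
tool_rot: [0.085, 0.947, -0.021, 0.309]
ft_force: [-0.8, -0.0, -0.7]
grip_width: -0.0001
grasp_force: 0.0
```

>>> apply_moves([
  [0, 0, 0.4, 0],
  [0, 0, 0.4, 0],
  [0, 0, 0.2, 0],
  [0, 0, 0, 0],
  [0, 0, 0, 0],
])

```text
clock: 25.92
eef_pos: [0.4857, -0.3767, 0.1117]
tool_rot: [0.086, 0.947, -0.022, 0.31]
ft_force: [0.2, 0.5, 0.2]
grip_width: 0.0
grasp_force: 0.0
```

```bash
python3 st.py; python3 to.py b|tail -1
```

```text
t 25.9167 p [ 0.4857 -0.3767  0.1117] q [-0.8276  0.3172 -0.5101  0.2211  0.3737 -0.5459] 
x [-0.7931  0.1487 -0.5907] y [0.1761 0.9843 0.0113] z [ 0.5831 -0.095  -0.8068] tip [ 0.4986 -0.3788  0.0939] F [0.2073 0.4588 0.2306] w 5.879888689421713e-06 tilt 36.211064726198714
 h 0 [ 1.1902  1.1254 17.0749]
```

>>> apply_moves([
  [0.02, 0, 0.25, 0],
  [0.02, 0, 0.25, 0],
  [0, 0, 0.25, 0],
  [0, 0, 0, 0],
  [0, 0, 0, 0],
])

```text
clock: 26.33
eef_pos: [0.4938, -0.3779, 0.0984]
tool_rot: [0.086, 0.947, -0.022, 0.31]
ft_force: [0.1, 1.1, -0.4]
grip_width: -0.0003
grasp_force: 0.0
```

>>> apply_moves([
  [0, 0, 0.12, 0],
  [0, 0, 0.12, 0],
  [0, 0, 0.12, 0],
  [0, 0, 0, 0],
  [0, 0, 0, 0],
])

```text
clock: 26.75
eef_pos: [0.4982, -0.3789, 0.0933]
tool_rot: [0.086, 0.947, -0.022, 0.31]
ft_force: [-1.3, -0.8, 2.0]
grip_width: -0.0001
grasp_force: 0.9
```

```bash
python3 st.py; python3 to.py b|tail -1
```

```text
t 26.75 p [ 0.4982 -0.3789  0.0933] q [-0.8118  0.3637 -0.5056  0.1735  0.3656 -0.531 ] 
x [-0.793   0.1487 -0.5908] y [0.1763 0.9843 0.0111] z [ 0.5832 -0.0953 -0.8067] tip [ 0.511  -0.381   0.0755] F [-1.2761 -0.7948  1.9875] w -0.00011537596066184131 tilt 36.223463105446505
 h 0 [ 0.516   1.3252 -5.2589]
```

>>> apply_moves([
  [0, 0, 0.13, 0],
  [0, 0, 0.12, 0],
  [0, 0, 0, 0],
  [0, 0, 0, 0],
  [0, 0, 0, 0],
])

```text
clock: 27.17
eef_pos: [0.501, -0.3794, 0.0893]
tool_rot: [0.086, 0.947, -0.022, 0.31]
ft_force: [-3.0, 0.1, 4.6]
grip_width: -0.0
grasp_force: 2.4
```

>>> apply_moves([
  [0, 0, 0.05, 0],
  [0, 0, 0, 0],
  [0, 0, 0, 0],
  [0, 0, 0, 0],
  [0, 0, 0, 0],
])

```text
clock: 27.58
eef_pos: [0.5015, -0.3795, 0.0887]
tool_rot: [0.086, 0.947, -0.022, 0.31]
ft_force: [-5.3, 1.2, 4.9]
grip_width: -0.0002
grasp_force: 4.0
```

```bash
python3 st.py; python3 to.py b|tail -1
```

```text
t 27.5833 p [ 0.5015 -0.3795  0.0887] q [-0.8076  0.3755 -0.5037  0.1619  0.3634 -0.527 ] 
x [-0.7928  0.1488 -0.591 ] y [0.1765 0.9842 0.011 ] z [ 0.5833 -0.0956 -0.8066] tip [ 0.5143 -0.3817  0.071 ] F [-5.3204  1.1964  4.876 ] w -0.00015322257188128647 tilt 36.23361621335746
 h 0 [  0.5358   1.3928 -10.9094]
```

>>> apply_moves([
  [0, 0, -0.5, 0],
  [0, 0, -1, 0],
  [0, 0, -1, 0],
  [0, 0, 0, 0],
  [0, 0, 0, 0],
])

```text
clock: 28.0
eef_pos: [0.4725, -0.3749, 0.1297]
tool_rot: [0.086, 0.946, -0.023, 0.311]
ft_force: [0.6, 0.2, 0.2]
grip_width: -0.0003
grasp_force: 0.0
```

>>> apply_moves([
  [0, -0.96, 0, 0],
  [0, -0.96, 0, 0],
  [0, -0.96, 0, 0],
  [0, -0.96, 0, 0],
  [0, 0, 0, 0],
])

```text
clock: 28.42
eef_pos: [0.4589, -0.4534, 0.1271]
tool_rot: [0.087, 0.946, -0.023, 0.31]
ft_force: [1.3, -0.5, 0.0]
grip_width: 0.0003
grasp_force: 0.0
```

```bash
python3 st.py; python3 to.py g|tail -1
```

```text
t 28.4167 p [ 0.4589 -0.4534  0.1271] q [-0.9653  0.3657 -0.3704  0.3625  0.4373 -0.6755] 
x [-0.7928  0.15   -0.5908] y [0.1787 0.9839 0.0099] z [ 0.5828 -0.0977 -0.8068] tip [ 0.4717 -0.4556  0.1094] F [ 1.323  -0.5033  0.031 ] w 0.00027970698042326586 tilt 36.220071499532075
 h 0 [ 0.2999  4.8605 37.1272]
```

>>> apply_moves([
  [0, 0.1, 0.3, 0],
  [0, 0.08, 0.3, 0],
  [0, 0, 0.3, 0],
  [0, 0, 0.3, 0],
  [0, 0, 0, 0],
])

```text
clock: 28.83
eef_pos: [0.474, -0.4472, 0.1065]
tool_rot: [0.085, 0.947, -0.021, 0.309]
ft_force: [-0.3, 0.4, 0.0]
grip_width: 0.0
grasp_force: 0.0
```

>>> apply_moves([
  [0, 0, 0.2, 0],
  [0, 0, 0.2, 0],
  [0, 0, 0, 0],
  [0, 0, 0, 0],
  [0, 0, 0, 0],
])

```text
clock: 29.25
eef_pos: [0.4782, -0.4498, 0.1021]
tool_rot: [0.086, 0.947, -0.022, 0.31]
ft_force: [-0.7, 0.5, 1.2]
grip_width: 0.0
grasp_force: 0.0
```

```bash
python3 st.py; python3 to.py g|tail -1
```

```text
t 29.25 p [ 0.4782 -0.4498  0.1021] q [-0.9321  0.4153 -0.377   0.2945  0.424  -0.6451] 
x [-0.793   0.1487 -0.5908] y [0.1763 0.9843 0.0112] z [ 0.5831 -0.0953 -0.8068] tip [ 0.491  -0.4519  0.0844] F [-0.7497  0.5493  1.202 ] w 3.313247840151194e-06 tilt 36.217780299299925
 h 0 [ 0.309  -2.0018  6.0896]
```

>>> apply_moves([
  [0, -0.12, 0.1, 0],
  [0, 0, 0.2, 0],
  [0, 0, 0.2, 0],
  [0, 0, 0.1, 0],
  [0, 0, 0, 0],
])

```text
clock: 29.67
eef_pos: [0.485, -0.4537, 0.0922]
tool_rot: [0.086, 0.947, -0.023, 0.31]
ft_force: [-2.1, -1.2, 2.3]
grip_width: 0.0004
grasp_force: 1.3
```

>>> apply_moves([
  [0, 0, 0.1, 0],
  [0, 0, 0, 0],
  [0, 0, 0, 0],
  [0, 0, 0, 0],
  [0, 0, 0, 0],
])

```text
clock: 30.08
eef_pos: [0.4859, -0.4538, 0.091]
tool_rot: [0.086, 0.947, -0.023, 0.31]
ft_force: [-2.4, -1.7, 2.8]
grip_width: 0.0001
grasp_force: 1.7
```

```bash
python3 st.py; python3 to.py g|tail -1
```

```text
t 30.0833 p [ 0.4859 -0.4538  0.091 ] q [-0.9248  0.4438 -0.3683  0.2712  0.4202 -0.6378] 
x [-0.7929  0.1486 -0.5909] y [0.1766 0.9842 0.0106] z [ 0.5832 -0.096  -0.8067] tip [ 0.4987 -0.4559  0.0733] F [-2.4314 -1.7356  2.7705] w 0.0001461879065828586 tilt 36.2297959094606
 h 0 [ 0.4425  0.717  -7.7541]
```

>>> apply_moves([
  [0, 0, 0.1, 0],
  [0, 0, 0.05, 0],
  [0, 0, 0, 0],
  [0, 0, 0, 0],
  [0, 0, 0, 0],
])

```text
clock: 30.5
eef_pos: [0.4876, -0.4541, 0.0886]
tool_rot: [0.086, 0.947, -0.023, 0.31]
ft_force: [-4.3, -1.7, 4.7]
grip_width: -0.0002
grasp_force: 3.2
```

>>> apply_moves([
  [0, 0, 0.05, 0],
  [0, 0, 0, 0],
  [0, 0, 0, 0],
  [0, 0, 0, 0],
  [0, 0, 0, 0],
])

```text
clock: 30.92
eef_pos: [0.4877, -0.4542, 0.0885]
tool_rot: [0.086, 0.946, -0.023, 0.31]
ft_force: [-10.2, 1.8, 10.9]
grip_width: -0.0002
grasp_force: 7.2
```

```bash
python3 st.py; python3 to.py g|tail -1
```

```text
t 30.9167 p [ 0.4877 -0.4542  0.0885] q [-0.9225  0.4497 -0.3674  0.265   0.419  -0.6348] 
x [-0.7927  0.1493 -0.5911] y [0.1773 0.9841 0.0108] z [ 0.5833 -0.0962 -0.8065] tip [ 0.5006 -0.4563  0.0707] F [-10.2213   1.7542  10.9125] w -0.00017129440060350168 tilt 36.24127088877604
 h 0 [  0.4441   0.8106 -10.9181]
```

Bottomed at 15 N. I'll back off and hand in.

>>> apply_moves([
  [0, 0, -0.5, 0],
  [0, 0, -1, 0],
  [0, 0, -1, 0],
  [0, 0, -1, 0],
  [0, 0, -1, 0],
])

```text
clock: 31.33
eef_pos: [0.4352, -0.4436, 0.1597]
tool_rot: [0.086, 0.947, -0.021, 0.309]
ft_force: [0.4, 0.2, -0.4]
grip_width: 0.0
grasp_force: 0.0
```

>>> apply_moves([
  [0, 0, -1, 0],
  [0, 0, -0.5, 0],
  [0, 0, 0, 0],
  [0, 0, 0, 0],
  [0, 0, 0, 0],
])

```text
clock: 31.75
eef_pos: [0.4184, -0.4416, 0.183]
tool_rot: [0.086, 0.947, -0.021, 0.31]
ft_force: [-0.7, 0.1, -0.2]
grip_width: -0.0003
grasp_force: 0.0
```

```bash
python3 st.py; python3 -c "
from workcell import bot
print(bot.job_done())"
```

```text
t 31.75 p [ 0.4184 -0.4416  0.183 ] q [-1.0212  0.2419 -0.3682  0.517   0.4644 -0.7339] 
x [-0.7937  0.1493 -0.5897] y [0.1756 0.9844 0.0129] z [ 0.5824 -0.0933 -0.8075] tip [ 0.4312 -0.4437  0.1653] F [-0.6863  0.0615 -0.1507] w -0.000347604944269702 tilt 36.14578073303463
the job is handed in; nothing more can be done
None
```

The job is handed in at about 32 s with no verdict returned: I zeroed the scale with the white key, stood the filled jar upright near the middle of the pan and let go, then pressed blue and green right down, and the arm ended clear of everything.

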